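Load the second bottle on the orbital shaker and clamp both

TASK

One bottle already stands on the shaker platform: take the bottle of the same size from the bench and stand it, without dropping it, in the free place right beside it, on the same side of the sliding clamp bar and facing the other rubber pad of the same end bar, so that the load is balanced. Slide the clamp bar up to them by its middle grip, keeping it square, until both bottles are pressed home upright against the end bar and held with no play, but not squeezed hard, and let go; I will tighten its thumbscrews myself. Leave the other things on the bench where they are.

Things in the scene. Friction and masses are not known exactly. Their poses are not given: they have to be found in the camera images.
- shaker: Orbital shaker, fixed: white housing 350 mm (x) by 400 mm (y) carrying an aluminium deck 320 by 386 mm, its top 115 mm above the bench. Origin: centre of the underside, on the bench; control panel on its -x side. Four bottle places on the deck, at shaker x = +-60 mm, two on each side (+y and -y) of the sliding bar.
- deck (a point): Middle of the deck's top, 115 mm above the bench; axes as the shaker's.
- clamp_frame: Fixed frame on the deck; origin at the deck's middle, axes as the shaker's. Side rails along y at x = +-140 mm, top 69 mm above the deck. An end bar across each y end, 18 to 68 mm above the deck, with two rubber pads 80 mm long at x = +-60 mm facing inward. Each end bar is adjustable and was tightened anywhere from 128 to 156 mm (pad face to the deck's middle); not reported.
- clamp_bar: Sliding clamp bar, 0.75 kg, across the platform (along shaker x), captive on the side rails by a 80 mm long shoe at each end; slides along shaker y. Origin: its middle, at deck level; axes as the shaker's. Bar 18 to 68 mm, shoes up to 75 mm above the deck. Rubber pads at x = +-60 mm, faces at y = +-12 mm. Starts up to 32 mm from mid-platform.
- bar_grip (a point): Point in the clamp bar's middle grip, 84 mm above the deck: black block 30 mm (x) by 14 mm (y), from 68 to 104 mm above the deck. The bar stays where left; sliding takes 3 to 6 N, pushing the bottles along 2 to 5 N more; pushed off its middle, beside the grip, it cocks and jams. Once both bottles meet the end bar resistance rises steeply; over 20 N on one bottle is too hard.
- bottle_on: Bottle already on the deck, in one of the four places (any), 2 to 36 mm clear of the end bar's pad. Brown cylinder 60 mm in diameter, 118 mm tall with its white cap; the cap is 38 mm in diameter, 24 mm tall, at the top; straight body up to 76 mm, then a shoulder. Origin: centre of its base, z up its axis; about 0.17 to 0.34 kg.
- bottle_60: Bottle of the same size and shape as bottle_on (60 mm in diameter, 118 mm tall, cap 38 mm by 24 mm), standing on the bench to the left of the shaker (a fixed red basket of bottles, 90 mm tall, stands well beyond it in x). Origin: centre of its base, z up its axis; 0.17 to 0.34 kg.
- bottle_72: Wider, squatter bottle of the same make, 72 mm in diameter, 100 mm tall with a cap 38 mm in diameter; stands on the bench beside bottle_60 (they may change places). Not wanted. Origin: centre of its base.
- flask: Empty conical glass flask, 82 mm in diameter, 122 mm tall, on the bench right of the shaker. Origin: centre of its base.
- beaker: Empty glass beaker, 72 mm in diameter, 95 mm tall, on the bench right of the shaker. Origin: centre of its base.

How it is judged:
By the outcome, as a careful person would: the job done as asked, in the order asked, and still so for the second after the job is handed in, with the robot touching nothing.
It also fails if it takes over 51 s, if anything falls off the work surface, if the arm or the gripper's body presses on something with over 40 N, if the wrist force passes 120 N, or if a joint passes its speed limit or range.

ROBOT

A 6-joint arm with a two-finger parallel gripper is mounted at the origin on the work surface. World frame = base frame: x ahead of the robot, y to its left, z up, the work surface at z = 0. Lengths are in m, angles in rad, forces in N, time in s.
With the tool pointing down it reaches from about 0.325 to 0.9 m from the base axis. Payload 6.1 kg.
Tool frame: the origin (TCP) lies midway between the tips of the shut fingers; the grasp point (between the pads) lies 19 mm behind it; z points along the fingers, y is the line along which they close (so a half turn about z gives the same grasp; the last joint's range is limited). The gripper opens to 85 mm and grips with 20 to 120 N. Pads are 22 mm wide; open, the fingers measure 114 mm over their backs; the gripper's body (76 mm by 85 mm) begins 54 mm behind the grasp point. The pads swing forward as they close: fully open they stand 13 mm farther back than shut.
Start: joints at [-0.126, 0.22, 1.526, -0, 1.395, -0.126], TCP at [0.625, -0, 0.231] pointing down, gripper open.
Joint ranges: [-2.98, 2.98], [-0.91, 2.08], [0.09, 2.57], [-1.24, 4.39], [0.2, 2.65], [-2.68, 2.68]. Speed limits (rad/s): [2.57, 2.57, 3.01, 3.14, 3.14, 3.14].

INTERFACE

Orientations are given as [roll, pitch, yaw] about the fixed x, y, z axes, in that order (R = Rz(yaw) Ry(pitch) Rx(roll)).
In Python, from plant import movep, move_l, set_joints, gripper_to, hold, inverse_kinematics, observe, get_image, get_calibration, Unreachable, job_done gives the robot as it stands. Calls block until the motion is done:
- movep(position, orientation): joint-space move of the TCP to a pose.
- move_l(position, feed=0.15, rotation=None, max_force=None): straight line of the TCP; rotation=None keeps the orientation; feed is the mean speed in m/s. With max_force (N) it stops when the force on the tool has changed by that much, and returns True; else False.
- set_joints(angles): joint-space move.
- gripper_to(opening, f_grip=None): finger opening in m; f_grip is the grip in N (None keeps the last); returns when the fingers have stopped.
- hold(seconds).
- inverse_kinematics(position, orientation): joint angles nearest the present ones, or None.
- observe(): the state.
- get_image(name): name is "scene" or "side" or "wrist"; returns (picture, depth): 480x640x3 uint8, red, green, blue; 480x640 float32, m along the optical axis (not along the pixel's ray), 0 where there is no reading.
- get_calibration(name): a dict with "intrinsics" (3x3 intrinsics, pixels), "dist_coeffs" ([k1, k2, p1, p2, k3] as OpenCV has them; the pictures are not rectified), "world_from_camera" (4x4, takes a point from camera to world coordinates). Camera axes: x right, y down, z forward; pixel columns grow to the right and rows downward; lengths in m; the calibration is good to about 2 mm. A picture is of the moment at which its call begins: read the wrist's pose just before it. get_calibration takes no time and is no camera call; for the wrist camera it gives the pose at the moment of the call.
A pose or a line that the arm cannot do raises Unreachable and nothing moves.
- job_done(): hands the job in; it is judged then, once.
The state is a dict: "time_s": time; "q": joint angles; "joint_velocities": joint speeds; "joint_torque": joint torques, N m; "eef_pos": TCP position; "tcp_rot": TCP orientation; "ft_force": force on the tool from outside, world axes, zero at the start; "torque": the same for the moment, N m; "opening": finger opening in m; "grasp_force": force on a finger pad.
Only numpy, scipy, OpenCV 4.12 (cv2) and the standard library are available. Lean on these libraries where they do the work, as an engineer would, in place of code of your own. Each camera call takes 0.05 s, during which the arm holds its last target. There are 200 camera calls.

## Working session

There is one attempt and no reset: what is moved stays moved. The work goes in short steps, each a Python script; the robot and the scene stay as the last script left them, time stands still between calls to the robot, and variables do not carry over. Pictures are saved under pics/ and viewed, at most 10 in all, crops included, and the job is handed in when it is done.

```bash
mkdir -p pics; ls
cat > h.py <<'E'
import numpy as np, cv2
from plant import *
def snap(n,f):
    c=get_calibration(n); im,d=get_image(n); cv2.imwrite('pics/'+f+'.png',im[:,:,::-1]); np.savez('pics/'+f+'.npz',d=d,K=c['intrinsics'],D=c['dist_coeffs'],T=c['world_from_camera'],im=im)
def cloud(f):
    z=np.load('pics/'+f+'.npz'); d=z['d']; v,u=np.mgrid[0:480,0:640]
    p=cv2.undistortPoints(np.stack([u,v],-1).reshape(-1,1,2).astype(np.float64),z['K'],z['D']).reshape(480,640,2)
    P=np.dstack([p*d[...,None],d])@z['T'][:3,:3].T+z['T'][:3,3]; P[d==0]=np.nan
    return P
E
python3 - <<'E'
from h import *
snap('scene','s1'); snap('side','d1')
a=cv2.imread('pics/s1.png');b=cv2.imread('pics/d1.png')
for f in('s1','d1'):
    print(np.load('pics/'+f+'.npz')['T'].round(3))
print(observe())
E
```

```text
pics
[[ 0.22   0.618 -0.754  1.569]
 [ 0.975 -0.133  0.176 -0.295]
 [ 0.008 -0.774 -0.633  1.016]
 [ 0.     0.     0.     1.   ]]
[[ 0.959 -0.219  0.179  0.319]
 [-0.283 -0.73   0.623 -0.713]
 [-0.005 -0.648 -0.762  0.948]
 [ 0.     0.     0.     1.   ]]
{'time_s': 0.1, 'q': array([-1.26106544e-01,  2.21130082e-01,  1.52749957e+00,  2.61754460e-06,
        1.39467738e+00, -1.26068552e-01]), 'joint_velocities': array([-0.00084951, -0.00086363, -0.00226942,  0.00199645, -0.00042089,
       -0.00080858]), 'joint_torque': array([ 6.93603797e-04, -4.98243856e+01, -3.90546799e+01, -2.32586735e-04,
        5.66593517e-03, -2.12633734e-05]), 'eef_pos': array([6.24464166e-01, 6.08824601e-05, 2.30317747e-01]), 'tcp_rot': array([-3.13989220e+00, -2.18113699e-04,  1.57075769e+00]), 'ft_force': array([-0.34796043, -0.60549174, -0.36105149]), 'torque': array([ 0.03230406, -0.02245604, -0.0269858 ]), 'grasp_force': 0.0, 'opening': 0.08537921690017343}
```

View pics/s1.png

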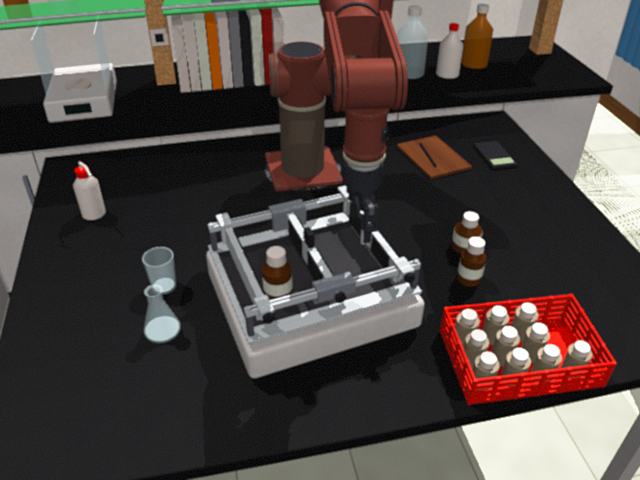

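View pics/d1.png

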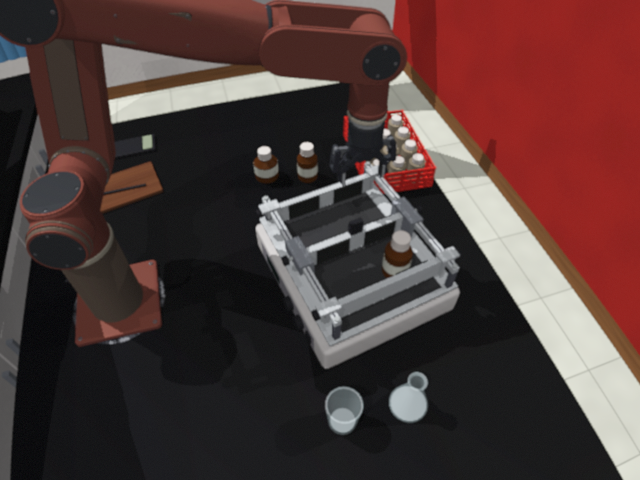

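The scene picture shows bottle_on at (277,270) on the -y side and far from the robot, so the free place is on the -y side, nearer the robot. The two bench bottles are at (467,235), squatter, and (472,262). The side picture has the wide one at (265,165) and the slim one at (307,160). Next I'll build a top-down height map from both clouds.

Run:
```python
from h import *
P=np.concatenate([cloud(f).reshape(-1,3) for f in('s1','d1')]); C=np.concatenate([np.load('pics/'+f+'.npz')['im'].reshape(-1,3) for f in('s1','d1')])
m=np.isfinite(P).all(1)&(P[:,2]<.26)&(P[:,2]>-.02); P=P[m];C=C[m]
o=np.argsort(P[:,2]);P=P[o];C=C[o]
# map: col=(0.4-y)*1000 , row=(0.85-x)*1000
u=((.35-P[:,1])*1000).astype(int);v=((.86-P[:,0])*1000).astype(int)
k=(u>1)&(u<798)&(v>1)&(v<598);im=np.zeros((600,800,3),np.uint8)
for a in(0,1):
  for b in(0,1): im[v[k]+a,u[k]+b]=C[k][:,::-1]
cv2.imwrite('pics/top.png',im)
# caps
for n,f in(('s1',[(470,218),(476,244),(276,252)]),('d1',[(264,152),(307,148),(402,239)])):
  Q=cloud(n)
  for (a,b) in f:
    w=Q[b-9:b+10,a-9:a+10].reshape(-1,3);w=w[np.isfinite(w).all(1)];zt=np.percentile(w[:,2],95)
    t=w[(w[:,2]>zt-.004)];print(n,a,b,zt.round(4),(t.min(0)+t.max(0))/2,t.mean(0).round(4),len(t),np.ptp(t,axis=0).round(3))
```

```text
s1 470 218 0.1021 [0.45698499 0.34417785 0.10174668] [0.4582 0.3438 0.1008] 102 [0.038 0.038 0.007]
s1 476 244 0.1205 [0.57708255 0.30403768 0.11956791] [0.5774 0.3035 0.1189] 118 [0.037 0.037 0.006]
s1 276 252 0.2361 [ 0.64936562 -0.17988474  0.23535858] [ 0.6498 -0.1804  0.2345] 164 [0.039 0.035 0.006]
d1 264 152 0.1009 [0.45516732 0.34429666 0.10045856] [0.4556 0.3433 0.0998] 85 [0.035 0.037 0.007]
d1 307 148 0.119 [0.57546952 0.30237142 0.11801458] [0.5745 0.3032 0.1177] 83 [0.037 0.037 0.006]
d1 402 239 0.2334 [ 0.64741897 -0.17978286  0.23278857] [ 0.6477 -0.1804  0.2319] 189 [0.036 0.037 0.006]
```

View pics/top.png

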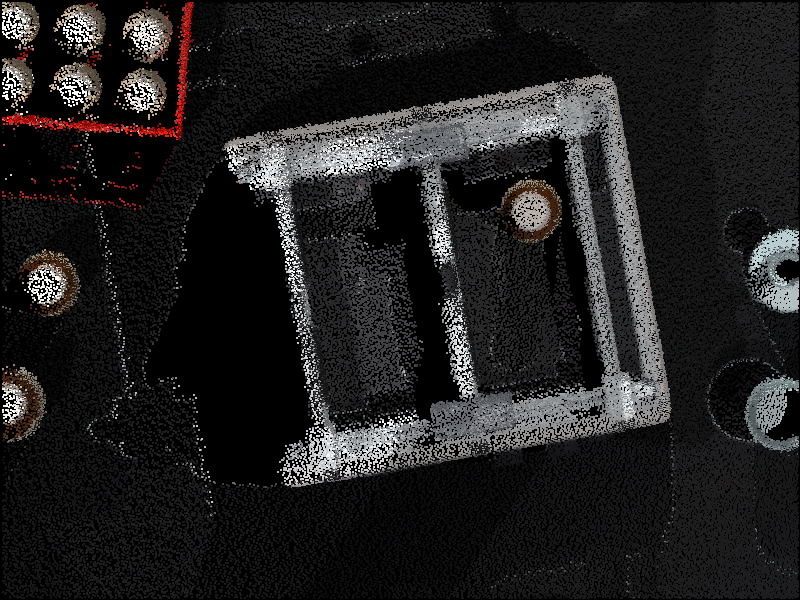

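The top map shows the frame turned about 9.6° and centred near (450,282). The bar is at about u=450 and the heights confirm bottle_60 at (0.576, 0.303). I'll fit the shaker and pick up the bottle by its cap.

```bash
cat >> h.py <<'E'
def sf(P,c,a):
    R=np.array([[np.cos(a),-np.sin(a)],[np.sin(a),np.cos(a)]]); return np.c_[(P[:,:2]-c)@R,P[:,2]]
def w(x,y,z,c,a): return [c[0]+x*np.cos(a)-y*np.sin(a),c[1]+x*np.sin(a)+y*np.cos(a),z]
E
python3 - <<'E'
from h import *
for n in('s1','d1'):
  P=cloud(n).reshape(-1,3);P=P[np.isfinite(P).all(1)]
  c=np.array([.578,-.10]);a=.168
  for it in range(3):
    S=sf(P,c,a);k=(abs(S[:,2]-.1855)<.006)&(abs(S[:,0])<.19)&(abs(S[:,1])<.21)
    Q=S[k]; 
    L={}
    for s in(1,-1):
      q=Q[(s*Q[:,0]>.12)&(abs(Q[:,1])<.12)]; L[s]=np.polyfit(q[:,1],q[:,0],1); 
    sl=(L[1][0]+L[-1][0])/2; xo=(L[1][1]+L[-1][1])/2
    a-=sl*-1*-1 if False else sl; c=np.array(w(xo,0,0,c,a)[:2])
  S=sf(P,c,a)
  Z=abs(S[:,2]-.1845)<.006
  print(n,'yaw',a,'c',c,'slopes',L[1],L[-1])
  g=np.percentile
  h=S[(abs(S[:,2]-.10)<.012)&(abs(S[:,1])<.23)&(abs(S[:,0])<.2)]; print('housing y',g(h[:,1],[.5,99.5]),'x',g(h[:,0],[.5,99.5]))
  for nm,x0,x1 in(('x-',-.10,-.02),('x+',.02,.10)):
    q=S[Z&(S[:,0]>x0)&(S[:,0]<x1)]
    hh,e=np.histogram(q[:,1],np.arange(-.2,.2,.004)); print(nm,[(round(float(e[i]),3),int(hh[i])) for i in range(len(hh)) if hh[i]>8])
  q=S[(S[:,2]>.198)&(S[:,2]<.226)&(abs(S[:,0])<.03)&(abs(S[:,1])<.06)]; print('grip',len(q),g(q,[3,50,97],axis=0).round(4))
  print('bon',sf(np.array([[.6485,-.180,0]]),c,a))
E
```

```text
s1 yaw 0.16844581840249095 c [ 0.58206367 -0.09930457] slopes [-0.0007415   0.14071107] [ 0.00070168 -0.14050052]
housing y [-0.19342716  0.19622982] x [-0.16139351  0.17206696]
x- [(-0.152, 47), (-0.148, 49), (-0.144, 41), (-0.14, 35), (-0.136, 32), (-0.012, 41), (-0.008, 44), (-0.004, 35), (0.0, 28), (0.004, 18), (0.008, 18)]
x+ [(-0.152, 57), (-0.148, 54), (-0.144, 53), (-0.14, 46), (-0.136, 18), (-0.12, 18), (-0.116, 16), (-0.112, 10), (-0.108, 10), (-0.1, 10), (-0.096, 9), (-0.092, 9), (-0.012, 52), (-0.008, 62), (-0.004, 44), (0.0, 47), (0.004, 49), (0.008, 39), (0.14, 52), (0.144, 55), (0.148, 43), (0.152, 38), (0.156, 28)]
grip 144 [[-0.0176 -0.0075  0.1994]
 [ 0.0051 -0.0023  0.2144]
 [ 0.0134  0.007   0.2222]]
bon [[ 0.0519674  -0.09069139  0.        ]]
d1 yaw 0.16962091826259743 c [ 0.57752733 -0.10008105] slopes [0.004006   0.13950418] [-0.00385726 -0.13954811]
housing y [-0.1932222   0.19180624] x [-0.17117522  0.16368589]
x- [(-0.152, 82), (-0.148, 66), (-0.144, 68), (-0.14, 51), (-0.136, 47), (-0.012, 38), (-0.008, 61), (-0.004, 47), (0.0, 52), (0.004, 50), (0.008, 37), (0.012, 12), (0.14, 32), (0.144, 49), (0.148, 44), (0.152, 38), (0.156, 29)]
x+ [(-0.152, 66), (-0.148, 55), (-0.144, 62), (-0.14, 50), (-0.136, 44), (-0.12, 22), (-0.116, 20), (-0.112, 13), (-0.108, 12), (-0.104, 12), (-0.012, 25), (-0.008, 57), (-0.004, 48), (0.0, 45), (0.004, 43), (0.008, 25), (0.012, 12), (0.14, 32), (0.144, 39), (0.148, 34), (0.152, 32), (0.156, 21)]
grip 154 [[-0.0144 -0.0068  0.1984]
 [-0.0015 -0.0038  0.2131]
 [ 0.0157  0.0073  0.2193]]
bon [[ 0.05646311 -0.09075283  0.        ]]
```

Run:
```python
from h import *
o=[np.pi,0,np.pi/2+.168]
gripper_to(.065,40)
movep([.576,.303,.18],o)
print(move_l([.576,.303,.093],feed=.12,max_force=8))
gripper_to(.03,40)
s=observe();print(s['opening'],s['grasp_force'],s['eef_pos'],s['time_s'],s['ft_force'])
move_l([.576,.303,.34],feed=.2)
s=observe();print(s['opening'],s['grasp_force'],s['eef_pos'],s['time_s'],s['ft_force'])
```

```text
False
0.036615269353546843 40.00420153141022 [0.57662343 0.30334455 0.09442676] 2.8667 [-1.02851099 -0.31533956  6.76340468]
0.036558817210695836 40.307162404060364 [0.57539569 0.3027625  0.33801279] 4.25 [ 0.39665721  0.40040891 -3.06147992]
```

Run:
```python
from h import *
c=np.array([.5797,-.0998]);a=.169
o=[np.pi,0,np.pi/2+a]
p=lambda z:w(-.060,-.088,z,c,a)
movep(p(.34),o)
move_l(p(.222),feed=.15)
r=move_l(p(.204),feed=.03,max_force=5)
s=observe();print(r,s['opening'],s['eef_pos'],s['time_s'],s['ft_force'])
if s['eef_pos'][2]<.216:
  gripper_to(.06)
  s=observe();print(s['opening'],s['eef_pos'],s['ft_force'])
  move_l(p(.34),feed=.2)
  # view from behind: move over to bar
  movep(w(0,0,.32,c,a),[np.pi,0,a])
  snap('wrist','w2');snap('scene','s2');snap('side','d2');print(observe()['time_s'],observe()['q'])
  x=np.hstack([cv2.imread('pics/s2.png')[160:360,190:430],cv2.imread('pics/d2.png')[160:360,240:480]])
  y=cv2.resize(cv2.imread('pics/w2.png'),(400,300));x=cv2.resize(x,(720,300))
  cv2.imwrite('pics/c2.png',np.vstack([x,np.pad(y,((0,0),(0,320),(0,0)))]))
```

```text
True 0.03679748664910324 [ 0.53486255 -0.19701508  0.2090864 ] 7.4833 [-2.39483103 -0.5028723   4.07088286]
0.059990022169574865 [ 0.53461835 -0.1963344   0.20779437] [ 0.22226577 -0.22027337 -0.53417514]
10.3417 [-3.04905821e-01  8.97081650e-02  1.50816842e+00 -5.83852791e-05
  1.54384476e+00  1.09685316e+00]
```

View pics/c2.png

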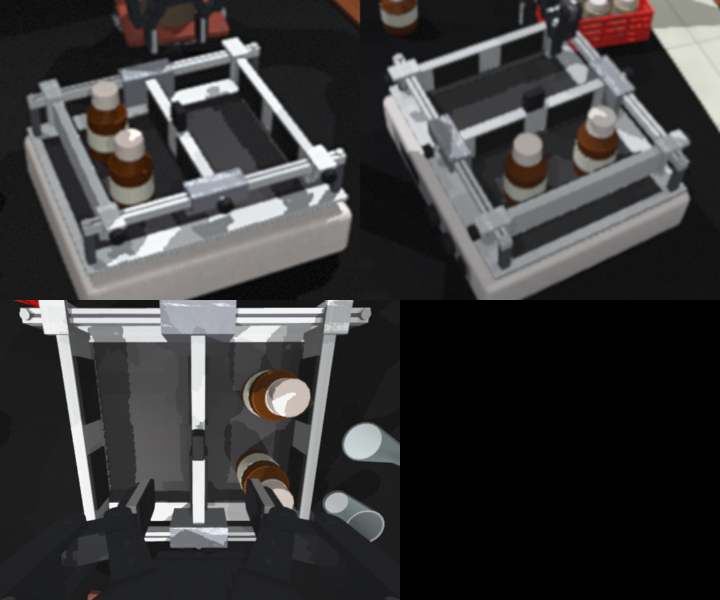

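Both bottles stand upright on the -y side: scene (105,95) and (130,145), side (525,145) and (600,122). The bar grip is at wrist-crop (198,445). I'll measure the grip and caps from the wrist depth.

Run:
```python
from h import *
c=np.array([.5797,-.0998]);a=.169
for n in('w2','s2','d2'):
  P=cloud(n).reshape(-1,3);P=P[np.isfinite(P).all(1)];S=sf(P,c,a)
  q=S[(S[:,2]>.200)&(S[:,2]<.226)&(abs(S[:,0])<.03)&(abs(S[:,1])<.03)];print(n,'grip',len(q),np.percentile(q,[3,50,97],axis=0).round(4).tolist())
  for s in(1,-1):
    q=S[(S[:,2]>.22)&(S[:,2]<.245)&(abs(S[:,0]-s*.06)<.035)&(abs(S[:,1]+.09)<.035)]
    if len(q): q=q[q[:,2]>np.percentile(q[:,2],90)-.005];print(' cap',s,len(q),((q.min(0)+q.max(0))/2).round(4),np.ptp(q,axis=0).round(3))
  for s in(1,-1):
    q=S[(abs(S[:,0]-s*.06)<.035)&(S[:,2]>.14)&(S[:,2]<.185)&(S[:,1]<-.122)&(S[:,1]>-.16)];print(' endbar',len(q),np.percentile(q[:,1],[2,50,98]) if len(q) else 0)
    q=S[(abs(S[:,0]-s*.06)<.03)&(abs(S[:,2]-.1845)<.005)&(abs(S[:,1])<.03)];print(' bar',len(q),np.percentile(q[:,1],[2,98]) if len(q) else 0)
```

```text
w2 grip 1018 [[-0.0135, -0.0053, 0.2063], [0.0026, 0.0025, 0.2177], [0.0157, 0.0098, 0.2193]]
 cap 1 3004 [ 0.0553 -0.0891  0.2315] [0.037 0.038 0.007]
 cap -1 721 [-0.0534 -0.0914  0.231 ] [0.026 0.026 0.006]
 endbar 3577 [-0.14983802 -0.13700991 -0.13232283]
 bar 2511 [-0.00905733  0.01391975]
 endbar 3047 [-0.1499034  -0.13513645 -0.13260793]
 bar 1799 [-0.00939485  0.01366507]
s2 grip 141 [[-0.0143, -0.0076, 0.2011], [0.0069, -0.0019, 0.215], [0.0156, 0.0076, 0.2227]]
 cap 1 201 [ 0.0552 -0.0909  0.2345] [0.039 0.037 0.008]
 cap -1 163 [-0.0605 -0.0886  0.234 ] [0.038 0.036 0.007]
 endbar 265 [-0.15158387 -0.14924671 -0.13517688]
 bar 226 [-0.01119702  0.01244618]
 endbar 235 [-0.15166405 -0.14906903 -0.13355341]
 bar 140 [-0.01203672  0.01221008]
d2 grip 143 [[-0.0161, -0.0069, 0.2006], [-0.002, -0.0034, 0.2151], [0.0129, 0.0067, 0.2193]]
 cap 1 202 [ 0.0537 -0.0904  0.2322] [0.034 0.037 0.008]
 cap -1 233 [-0.0609 -0.0877  0.2321] [0.037 0.038 0.007]
 endbar 495 [-0.1511136  -0.1492717  -0.13263129]
 bar 180 [-0.0107701   0.01255679]
 endbar 562 [-0.15186418 -0.14987503 -0.1335605 ]
 bar 200 [-0.01133881  0.0129341 ]
```

Run:
```python
from h import *
c=np.array([.5797,-.0998]);a=.169
ey=np.array([-np.sin(a),np.cos(a)]);ex=np.array([np.cos(a),np.sin(a)])
def f(t):
  s=observe();F=s['ft_force'];q=sf(np.array([s['eef_pos']]),c,a)[0];print(t,q.round(4),'Fy %.1f Fx %.1f Fz %.1f Mz %.2f'%(F[:2]@ey,F[:2]@ex,F[2],s['torque'][2]),round(s['time_s'],2));return F[:2]@ey
gripper_to(.04,40)
move_l(w(0,.0005,.26,c,a),feed=.15)
r=move_l(w(0,.0005,.192,c,a),feed=.08,max_force=8);f(r)
gripper_to(.008,40);print(observe()['opening'],observe()['grasp_force']);f('grip')
for y in(-.01,-.025,-.035,-.045):
  r=move_l(w(0,y,.192,c,a),feed=.03,max_force=25);f(r)
  if r:break
```

```text
False [0.0004 0.0003 0.1927] Fy -0.4 Fx 0.7 Fz 0.3 Mz 0.01 12.22
0.013357240178796127 41.237069964408875
grip [0.0005 0.0008 0.193 ] Fy 3.7 Fx 0.7 Fz 3.5 Mz -0.01 12.57
False [ 0.0006 -0.0092  0.193 ] Fy 5.6 Fx -0.3 Fz 5.3 Mz 0.06 13.07
False [ 0.0007 -0.0241  0.193 ] Fy 5.5 Fx 0.5 Fz 5.5 Mz 0.02 13.72
False [ 0.0007 -0.0342  0.193 ] Fy 5.7 Fx -0.5 Fz 6.4 Mz 0.02 14.21
False [ 0.0006 -0.0442  0.1929] Fy 5.5 Fx -0.4 Fz 6.6 Mz 0.01 14.69
```

Run:
```python
from h import *
c=np.array([.5797,-.0998]);a=.169
ey=np.array([-np.sin(a),np.cos(a)]);y=-.045
while y>-.068:
  y-=.001 if y>-.055 else .0005
  r=move_l(w(0,y,.192,c,a),feed=.015,max_force=12)
  s=observe();F=s['ft_force'];q=sf(np.array([s['eef_pos']]),c,a)[0]
  print(r,round(y,4),q[1].round(4),'Fy %.1f Mz %.2f'%(F[:2]@ey,s['torque'][2]),round(s['time_s'],2))
  if r or F[:2]@ey>18: break
snap('scene','s3');snap('side','d3')
x=np.hstack([cv2.imread('pics/s3.png')[180:330,200:400],cv2.imread('pics/d3.png')[200:350,270:470]])
cv2.imwrite('pics/c3.png',cv2.resize(x,(800,300),interpolation=cv2.INTER_CUBIC))
```

```text
False -0.046 -0.0444 Fy 8.0 Mz -0.02 14.94
False -0.047 -0.0452 Fy 8.6 Mz 0.02 15.19
False -0.048 -0.0461 Fy 8.0 Mz -0.02 15.44
False -0.049 -0.0471 Fy 9.7 Mz -0.11 15.69
False -0.05 -0.0479 Fy 10.8 Mz -0.04 15.94
False -0.051 -0.0487 Fy 10.0 Mz -0.08 16.19
False -0.052 -0.0496 Fy 10.7 Mz -0.05 16.44
False -0.053 -0.0506 Fy 10.2 Mz 0.00 16.69
False -0.054 -0.0516 Fy 10.5 Mz 0.00 16.94
False -0.055 -0.0527 Fy 11.7 Mz 0.00 17.19
False -0.0555 -0.053 Fy 10.8 Mz -0.00 17.44
False -0.056 -0.0535 Fy 11.4 Mz -0.02 17.69
False -0.0565 -0.054 Fy 10.3 Mz -0.02 17.94
False -0.057 -0.0545 Fy 10.3 Mz -0.01 18.19
False -0.0575 -0.055 Fy 10.7 Mz -0.04 18.44
False -0.058 -0.0555 Fy 10.7 Mz -0.01 18.69
False -0.0585 -0.056 Fy 10.5 Mz -0.04 18.94
False -0.059 -0.0565 Fy 10.9 Mz -0.06 19.19
False -0.0595 -0.057 Fy 10.8 Mz 0.02 19.44
False -0.06 -0.0575 Fy 10.4 Mz -0.03 19.69
False -0.0605 -0.058 Fy 11.0 Mz -0.04 19.94
False -0.061 -0.0585 Fy 11.2 Mz -0.05 20.19
False -0.0615 -0.059 Fy 11.1 Mz -0.02 20.44
False -0.062 -0.0595 Fy 10.0 Mz -0.03 20.69
False -0.0625 -0.06 Fy 10.4 Mz -0.01 20.94
False -0.063 -0.0605 Fy 10.5 Mz -0.12 21.19
False -0.0635 -0.061 Fy 11.3 Mz -0.06 21.44
False -0.064 -0.0613 Fy 11.7 Mz -0.06 21.69
False -0.0645 -0.0614 Fy 14.1 Mz -0.04 21.94
False -0.065 -0.0615 Fy 14.5 Mz -0.06 22.19
False -0.0655 -0.0615 Fy 16.6 Mz -0.13 22.44
False -0.066 -0.0615 Fy 18.1 Mz -0.03 22.69
```

View pics/c3.png

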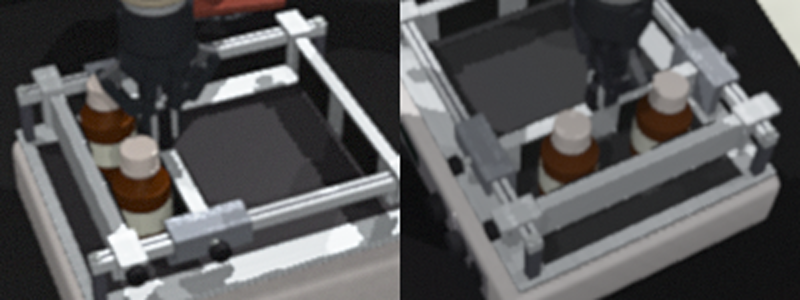

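Run:
```python
from h import *
c=np.array([.5797,-.0998]);a=.169
ey=np.array([-np.sin(a),np.cos(a)]);y=-.066
while y>-.068:
  y-=.0005; move_l(w(0,y,.192,c,a),feed=.015,max_force=12)
  F=observe()['ft_force'][:2]@ey;print(round(y,4),F.round(1))
  if F>20.5: break
hold(.3)
gripper_to(.04);s=observe();print(sf(np.array([s['eef_pos']]),c,a),s['ft_force'],s['time_s'])
move_l(w(0,y,.36,c,a),feed=.15)
movep([.5,.12,.40],[np.pi,0,a])
snap('scene','s4');snap('side','d4');print(observe()['time_s'],observe()['ft_force'])
for n in('s4','d4'):
  P=cloud(n).reshape(-1,3);P=P[np.isfinite(P).all(1)];S=sf(P,c,a)
  for s in(1,-1):
    q=S[(S[:,2]>.22)&(S[:,2]<.245)&(abs(S[:,0]-s*.06)<.035)&(abs(S[:,1]+.1)<.035)]
    q=q[q[:,2]>np.percentile(q[:,2],90)-.005];print(n,'cap',s,((q.min(0)+q.max(0))/2).round(4),np.ptp(q,axis=0).round(3))
    q=S[(abs(S[:,0]-s*.06)<.03)&(abs(S[:,2]-.1845)<.005)&(abs(S[:,1]+.06)<.025)];print(' bar',len(q),np.percentile(q[:,1],[50,98]) if len(q) else 0)
x=np.hstack([cv2.imread('pics/s4.png')[180:330,200:400],cv2.imread('pics/d4.png')[200:350,270:470]])
cv2.imwrite('pics/c4.png',cv2.resize(x,(800,300),interpolation=cv2.INTER_CUBIC))
```

```text
-0.0665 19.1
-0.067 20.8
[[-0.0002924  -0.06757014  0.19165764]] [ 0.33950735 -0.09428385 -0.43786277] 23.9667
26.4917 [-0.52665324 -0.11484624  0.18367255]
s4 cap 1 [ 0.056  -0.105   0.2344] [0.037 0.037 0.007]
 bar 226 [-0.06383016 -0.0510982 ]
s4 cap -1 [-0.0599 -0.1042  0.2345] [0.036 0.035 0.008]
 bar 148 [-0.06622892 -0.05203232]
d4 cap 1 [ 0.0541 -0.104   0.2321] [0.035 0.036 0.006]
 bar 118 [-0.06065855 -0.05072501]
d4 cap -1 [-0.0608 -0.1043  0.2317] [0.037 0.037 0.007]
 bar 127 [-0.06161073 -0.05087442]
```

View pics/c4.png

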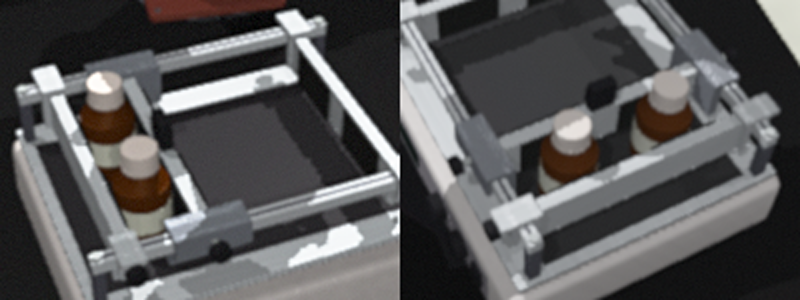

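Both bottles are upright and held between the bar and the end bar. The bar is square and the gripper is clear.

```bash
python3 -c "
from plant import *
print(job_done())"
```

```text
the job is handed in; nothing more can be done
None
```

The job is handed in, with no verdict returned: the matching bottle stands beside the first, the bar is square and holds both upright against the end bar (about 21 N of push at the grip, roughly 8 N per bottle), and the gripper has let go and is clear, at about 27 s.

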